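# Find the latched key on the dryer's selector box and release it

### The arm

A 7-joint arm with a two-finger parallel gripper is mounted at the origin on a cart in front of the work surface, level with it; the furniture and walls round the work are solid. World frame = base frame: x ahead of the robot, y to its left, z up, the work surface at z = 0. Lengths are in m, angles in rad, forces in N, time in s.
With the tool pointing down it reaches from about 0.4 to 0.9 m from the base axis. Payload 5.6 kg.
Tool frame: the origin (TCP) lies midway between the tips of the shut fingers; the grasp point (between the pads) lies 19 mm behind it; y points along the fingers, z is the direction in which the jaws open and shut, and the axes are right-handed (so a half turn about y gives the same grasp; the last joint's range is limited). The gripper opens to 92 mm and grips with 3 to 60 N. Pads are 20 mm wide; open, the fingers measure 128 mm over their backs; the gripper's body (75 mm by 189 mm) begins 69 mm behind the grasp point.
Start: joints at [-1.359, 0.468, -0.012, 1.603, 0.006, 1.071, -0.056], TCP at [0.164, 0.629, 0.194] pointing down, gripper open.
Joint ranges: [-2.53, 2.53], [-0.31, 2.02], [-1.57, 1.55], [0.28, 2.44], [-1.29, 4.43], [0.15, 1.84], [-2.92, 2.92]. Speed limits (rad/s): [2.57, 2.57, 3.14, 3.14, 3.14, 3.14, 3.14].

### API

Orientations are given as a rotation vector (axis times angle).
In Python, from cell import env, optics gives the robot as it stands. The module is installed in compiled form; this text tells all that it offers.
- The arm moves only by the tool jog_arm, never from a script. Its argument "motion" is a list that holds one entry, the list of rows, each a list of 5 numbers: the shift along the tool's x, y, z scaled (see below), then the turn about the tool's y scaled (see below), then the gripper command: -1 is fully open, 1 is shut, values between are in proportion. In form: [[[tx, ty, tz, turn, hand], ...]]. A call has 1 to 20 rows; each row is the pose to reach, as a shift and turn from the pose measured when the call began, along the tool's axes at that moment; what a row does not reach only later rows make up. The controller multiplies each number of a shift by 40 cm and each number of a turn by 120 degrees. A row lasts 1/8 s, in which the tool goes at most 62.5 mm and 10.7 degrees, less where a joint would pass 70% of its speed; a pose out of reach is approached as far as the arm can. A call with a number of a shift or a turn outside -1 to 1 is refused whole. A call with a gripper value outside its range is refused whole. The fingers move at their own pace and stop on an object; "grip_force" is the grip in N (left out, the last holds). Time passes only in rows, so rows that repeat a pose let the fingers close. It gives the time, the measured TCP pose, the force and the opening at its end, in the units of the state.
- env.sense(): the state, without advancing time (a new reading comes with each control period).
- optics.capture(name): name is "scene" or "top" or "wrist"; returns a dict with "img" (384x512x3 uint8, red, green, blue), "depth" (384x512 float32, m along the optical axis (not along the pixel's ray), 0 where there is no reading), "K" (3x3 intrinsics, pixels), "world_to_cam" (4x4, takes a point from world to camera coordinates); the wrist camera has in their place "T_tool_cam" (4x4, takes a point from camera to tool coordinates, whose origin is the TCP and whose axes are the tool frame's). Camera axes: x right, y down, z forward; pixel columns grow to the right and rows downward; lengths in m; the calibration is good to about 2 mm. The wrist camera is an equidistant fisheye: a pixel r from the principal point sees the ray r / f radians off the axis. A picture is of the moment at which its call begins: read the wrist's pose just before it.
- env.finish_job(): hands the job in, once; it reports no verdict.
The state is a dict: "time_s": time; "joints": joint angles; "qvel": joint speeds; "joint_torque": joint torques, N m; "eef_pos": TCP position; "ee_rot": TCP orientation; "ft_force": force on the tool from outside, world axes, zero at the start; "ft_torque": the same for the moment, N m; "opening": opening from 0.0 (shut) to 1.0 (fully open).
Only numpy, scipy, OpenCV 4.12 (cv2) and the standard library are available. Lean on these libraries where they do the work, as an engineer would, in place of code of your own. Each camera call takes 0.05 s, during which the arm holds its last target. There are 200 camera calls.

### The job

One of the four identical rubber-capped keys on the grey selector box of the ware dryer has been left latched down; its cap looks just like the others, so tap the keys lightly with the fingertips to feel which cap sinks softly, then press that one firmly home so that it unlatches, and let it come up. Do not push any of the other three keys far down, and leave the things standing around and on the box where they are.

Things in the scene. Friction and masses are not known exactly. Their poses are not given: they have to be found in the camera images.
- selector_box: grey box fixed to the table, 136 mm (x, away from the robot) x 300 (y, to the left) x 50 high; origin under its centre. On top four identical round black rubber caps in a row along y, 60 mm apart, 22 mm in front of its middle, 29 mm wide at the foot, 18 high, in aluminium collars 37 wide, 3 high. All four caps rest at one height, latched or not, and can be pressed 12 mm
- key_1 (a point): centre of the flat top (22 mm across) of the left-most key's cap at rest, 68 mm above the table. The point is fixed to the box: it does not go down with the cap
- key_2 (a point): centre of the flat top (22 mm across) of the second from the left key's cap at rest, 68 mm above the table. The point is fixed to the box: it does not go down with the cap
- key_3 (a point): centre of the flat top (22 mm across) of the third from the left key's cap at rest, 68 mm above the table. The point is fixed to the box: it does not go down with the cap
- key_4 (a point): centre of the flat top (22 mm across) of the right-most key's cap at rest, 68 mm above the table. The point is fixed to the box: it does not go down with the cap
- latched_rod (a joint): depth (m) of the latched key, wherever it lies in the row (random): 0.007 latched, 0 released. Its cap sinks softly for 7 mm (1 to 1.5 N), then meets the key, which moves from about 11 N; 3 to 4 mm further (cap about 11 mm down, about 15 N; stop at 0.012) the latch lets go, and when let up the key springs up and then feels like the others
- rod_b (a joint): depth (m) of one of the three keys that are up, 0 up, 0.012 at its stop; under which cap it lies is random and not told. Its cap resists at once: it starts to move at about 5 N, then takes about 1 N more per mm, and springs back
- rod_c (a joint): depth (m) of one of the three keys that are up, 0 up, 0.012 at its stop; under which cap it lies is random and not told. Its cap resists at once: it starts to move at about 5 N, then takes about 1 N more per mm, and springs back
- rod_d (a joint): depth (m) of one of the three keys that are up, 0 up, 0.012 at its stop; under which cap it lies is random and not told. Its cap resists at once: it starts to move at about 5 N, then takes about 1 N more per mm, and springs back
- flag (a joint): thin black bar in the pale framed window (46 x 20 mm) 43 mm to the right of the last key: 0.021 (in the far half of the window) while a key is latched, 0 (21 mm nearer the robot) when none is; moves 3 mm per mm of the latched key
- green_tumbler: a green ceramic tumbler, 65 mm wide, 84 mm high, standing beyond the left end of the box; a bystander; origin at the centre of its underside
- clay_stamp: a small waisted clay stamp, 23 mm wide, 50 mm high, standing in front of the box; a bystander; origin at the centre of its underside
- test_tile_2: a glaze test tile, 56 x 41 x 9 mm, lying in front of the box; a bystander; origin at the centre of its underside
- test_tile_1: a glaze test tile, 56 x 41 x 9 mm, lying loose on the rear part of the box's top, behind the keys; a bystander; origin at the centre of its underside
- bisque_cup: an unglazed cup, 68 mm wide, 62 mm high, beyond the right end of the box; a bystander; origin at the centre of its underside
- masking_tape: a roll of tape, 96 mm wide, 25 mm high, lying in front of the box to the right; a bystander; origin at the centre of its underside

How it is judged:
By the outcome, as a careful person would: the job done as asked, in the order asked, and still so for the second after the job is handed in, with the robot touching nothing.
It also fails if it takes over 38 s, if anything falls off the work surface, if the arm or the gripper's body presses on something with over 40 N, if the wrist force passes 120 N, or if a joint passes its speed limit or range.

## Working session

There is one attempt and no reset: what is moved stays moved. The work goes in short steps, Python scripts to look and compute and a tool call to move; the robot and the scene stay as the last step left them, time stands still between calls to the robot, and variables do not carry over. Pictures are saved under pics/ and viewed, about 8 in all and at most 12, crops included, and the job is handed in when it is done.

Besides the shell and the picture viewer there is one more tool, called by a JSON object that holds its "method" and its "body", one argument or row to a line. jog_arm: Moves the arm, as the interface text tells. Its arguments: {"type":"object","properties":{"motion":{"type":"array"},"grip_force":{"type":"number"}},"required":["motion"]}

```bash
mkdir -p pics; cat > h.py <<'E'
import numpy as np, cv2
from cell import env, optics
from scipy.spatial.transform import Rotation as R
def w(c,u,v,z=None):
    K=c["K"]; T=np.linalg.inv(c["world_to_cam"]); r=np.linalg.inv(K)@[u,v,1]
    if z is None: p=r*c["depth"][int(v),int(u)]; return T[:3,:3]@p+T[:3,3]
    d=T[:3,:3]@r; return T[:3,3]+d*(z-T[2,3])/d[2]
E
python3 - <<'E'
from h import *
s=env.sense(); print({k:np.round(v,3) for k,v in s.items()}); print(R.from_rotvec(s["ee_rot"]).as_matrix().round(3))
for n in("scene","top"):
    c=optics.capture(n); cv2.imwrite(f"pics/{n}0.png",cv2.resize(c["img"][:,:,::-1],(800,600))); np.savez(n+"0.npz",**c)
E
```

```text
{'time_s': np.float64(0.0), 'joints': array([-1.359,  0.468, -0.012,  1.604,  0.006,  1.071, -0.056]), 'qvel': array([-0.001,  0.001, -0.   , -0.   ,  0.   , -0.   , -0.   ]), 'joint_torque': array([-0.0000e+00, -5.2057e+01, -1.2000e-02, -2.4375e+01, -5.7000e-02,
        1.7000e-02,  0.0000e+00]), 'eef_pos': array([0.164, 0.628, 0.193]), 'ee_rot': array([-1.563,  0.2  , -0.2  ]), 'ft_force': array([ 0.711,  0.933, -0.07 ]), 'ft_torque': array([-0.013,  0.003,  0.052]), 'opening': np.float64(1.004)}
[[ 0.968 -0.     0.252]
 [-0.252 -0.002  0.968]
 [ 0.    -1.    -0.002]]
```

View pics/top0.png

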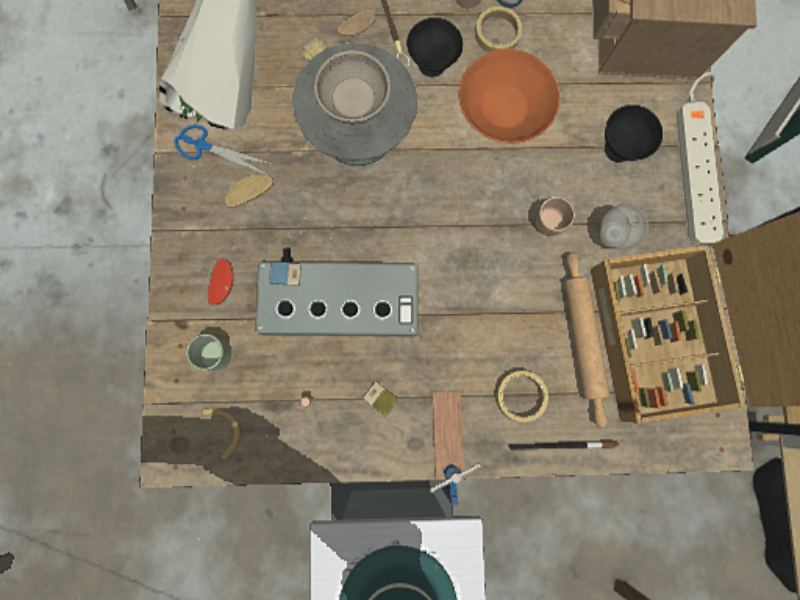

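View pics/scene0.png

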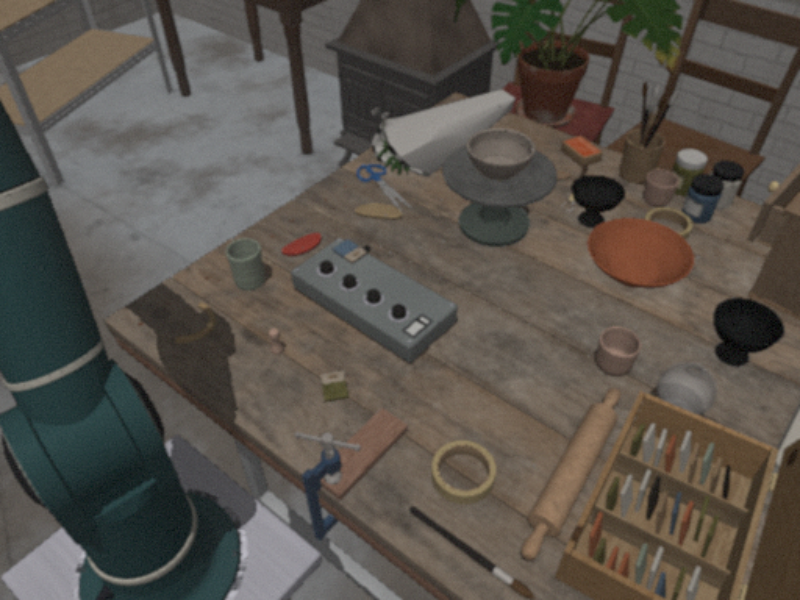

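The top view shows the box with its keys at (286,309), (318,309), (350,309) and (382,309). The window is at (405,310), and tile 1 lies at (285,274), rear left. The tumbler is at (208,352), the stamp at (306,400) and tile 2 at (380,398). The scene view agrees with this layout.

```bash
python3 - <<'E'
from h import *
c=dict(np.load("top0.npz")); print(c["K"],c["world_to_cam"].round(3))
g=c["img"].max(2).astype(int)
for U in(286,318,350,382):
    u0=U*.64;v0=309*.64
    b=np.zeros(g.shape,np.uint8); y0,x0=int(v0)-9,int(u0)-9
    b[y0:y0+19,x0:x0+19]=(g[y0:y0+19,x0:x0+19]<75)
    m=cv2.moments(b,True); u,v=m["m10"]/m["m00"],m["m01"]/m["m00"]
    print(u,v,m["m00"],w(c,u,v,.060),w(c,u,v))
for n,p,z in(("tumb",(208,350),.084),("stamp",(306,399),.05),("FL",(258,333),.05),("FR",(416,333),.05),("BL",(259,263),.05),("BR",(415,263),.05),("tile",(285,274),.059)): print(n,w(c,p[0]*.64,p[1]*.64,z),w(c,p[0]*.64,p[1]*.64))
a=c["img"][155:225,155:275,::-1]; cv2.imwrite("pics/crop1.png",cv2.resize(a,None,fx=6,fy=6,interpolation=cv2.INTER_CUBIC))
E
```

```text
[[401.16204301   0.         254.56421299]
 [  0.         401.16204301 190.69467672]
 [  0.           0.           1.        ]] [[-0.025 -0.999  0.024  0.002]
 [-0.988  0.021 -0.156  0.558]
 [ 0.155 -0.027 -0.988  1.135]
 [ 0.     0.     0.     1.   ]]
182.07142857142858 197.0 70.0 [0.54144923 0.19829434 0.06      ] [0.54042555 0.19720349 0.0670652 ]
203.0 197.3125 64.0 [0.53925519 0.13828052 0.06      ] [0.53745851 0.13699764 0.07256611]
223.8153846153846 197.63076923076923 65.0 [0.53704638 0.07845677 0.06      ] [0.53618581 0.07815203 0.066101  ]
244.50746268656715 197.77611940298507 67.0 [0.53534396 0.01884368 0.06      ] [0.53444367 0.01885664 0.06645051]
tumb [0.46508125 0.32979202 0.084     ] [0.47083691 0.34955901 0.01205675]
stamp [0.37468784 0.16037175 0.05      ] [0.37468794 0.1603441  0.05022986]
FL [0.49703453 0.24830629 0.05      ] [ 0.50261462  0.25871122 -0.00301134]
FR [ 0.4905097  -0.04318335  0.05      ] [ 0.49097334 -0.04344205  0.04534609]
BL [0.62884607 0.24772588 0.05      ] [6.39680377e-01 2.57404377e-01 5.63403369e-04]
BR [ 0.62308946 -0.04518202  0.05      ] [ 0.63259259 -0.04772505  0.00563046]
tile [0.60504431 0.1977043  0.059     ] [0.6049811  0.19765574 0.05931584]
```

View pics/crop1.png

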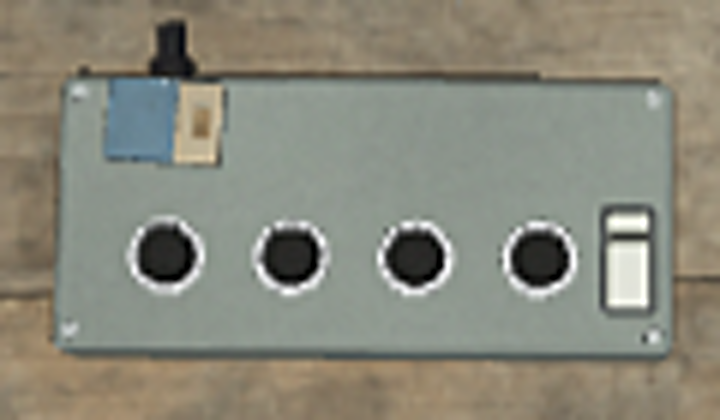

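The dark bar sits in the far half of the window, so a key is latched. The key row runs from about (0.541,0.198) to (0.535,0.018), 60 mm apart. I'll go there with the gripper shut.

{"method": "jog_arm", "body": {
  "motion": [
    [[0.75,0,-0.5,-0.122,1],[0.75,0,-0.5,-0.122,1],[0.75,0,-0.5,-0.122,1],[0.75,0,-0.5,-0.122,1],[0.75,0,-0.5,-0.122,1],[0.75,0,-0.5,-0.122,1],[0.75,0,-0.5,-0.122,1],[0.75,0,-0.5,-0.122,1]]
  ],
  "grip_force": 20
}}

```text
time_s: 1.1
eef_pos: [0.4029, 0.3598, 0.1931]
ee_rot: [-1.572, -0.0, 0.002]
ft_force: [-0.7, 1.0, 0.1]
opening: 0.149
```

```bash
python3 - <<'E'
from h import *
s=env.sense(); print({k:np.round(s[k],4) for k in("time_s","eef_pos","ft_force","opening","joints")}); M=R.from_rotvec(s["ee_rot"]).as_matrix(); print(M.round(3))
print(M.T@(np.array([.541,.198,.11])-s["eef_pos"])/.4)
E
```

```text
{'time_s': np.float64(1.1), 'eef_pos': array([0.4029, 0.3598, 0.1931]), 'ft_force': array([-0.7309,  1.0291,  0.0858]), 'opening': np.float64(0.1489), 'joints': array([-0.8352,  0.2836,  0.0529,  1.8758, -0.0175,  0.9844,  0.7972])}
[[ 1.    -0.001 -0.001]
 [ 0.001 -0.001  1.   ]
 [-0.001 -1.    -0.001]]
[ 0.34498831  0.2078438  -0.4046701 ]
```

{"method": "jog_arm", "body": {
  "motion": [
    [[0.345,0,-0.405,0,1],[0.345,0,-0.405,0,1],[0.345,0,-0.405,0,1],[0.345,0,-0.405,0,1],[0.345,0.28,-0.405,0,1],[0.345,0.28,-0.405,0,1],[0.345,0.28,-0.405,0,1]]
  ]
}}

```text
time_s: 1.98
eef_pos: [0.5372, 0.1987, 0.0776]
ee_rot: [-1.575, 0.004, 0.01]
ft_force: [0.2, -0.4, 1.7]
opening: 0.004
```

```bash
python3 - <<'E'
from h import *
s=env.sense(); print({k:np.round(s[k],4) for k in("time_s","eef_pos","ft_force","opening")})
a=[]
for n in("scene","wrist"):
    c=optics.capture(n); np.savez(n+"1.npz",**c); im=c["img"][:,:,::-1]
    if n=="scene": im=cv2.resize(im[110:290,110:350],(512,384),interpolation=cv2.INTER_CUBIC)
    else: print(c["K"],c["T_tool_cam"].round(3))
    a.append(im)
cv2.imwrite("pics/a1.png",np.vstack(a)[:, :]); cv2.imwrite("pics/a1.png",cv2.resize(np.hstack(a),(800,300)))
E
```

```text
{'time_s': np.float64(1.975), 'eef_pos': array([0.5372, 0.1987, 0.0776]), 'ft_force': array([ 0.1815, -0.4173,  1.719 ]), 'opening': np.float64(0.0038)}
[[297.31863964   0.         253.93069824]
 [  0.         297.31863964 191.546454  ]
 [  0.           0.           1.        ]] [[ 0.001  0.962  0.274 -0.078]
 [ 0.001 -0.274  0.962 -0.191]
 [ 1.    -0.    -0.001  0.   ]
 [ 0.     0.     0.     1.   ]]
```

View pics/a1.png

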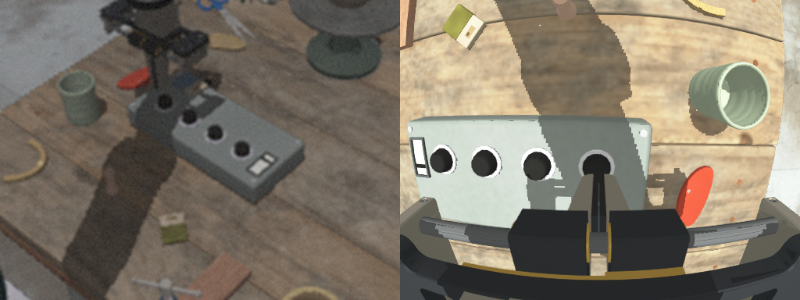

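The wrist view shows the shut tips over key 1's cap, and the flag is still in the far half. I'll tap key 1.

{"method": "jog_arm", "body": {
  "motion": [
    [[0.008,0.015,0,0,1],[0.008,0.022,0,0,1],[0.008,0.029,0,0,1],[0.008,0.031,0,0,1],[0.008,0.031,0,0,1],[0.008,0.031,0,0,1]]
  ]
}}

```text
time_s: 2.82
eef_pos: [0.5445, 0.1995, 0.0697]
ee_rot: [-1.571, -0.002, 0.003]
ft_force: [0.4, 0.7, -0.2]
opening: 0.001
```

```bash
cat > r.py <<'E'
from h import *
for i in range(4):
    s=env.sense(); print({k:np.round(s[k],4) for k in("time_s","eef_pos","ft_force","ee_rot")})
    if i<3: optics.capture("scene")
E
python3 r.py
```

```text
{'time_s': np.float64(2.825), 'eef_pos': array([0.5445, 0.1995, 0.0697]), 'ft_force': array([ 0.4301,  0.6946, -0.1528]), 'ee_rot': array([-1.5714, -0.0022,  0.0029])}
{'time_s': np.float64(2.875), 'eef_pos': array([0.5445, 0.1995, 0.0697]), 'ft_force': array([-0.506 ,  0.3341,  0.1727]), 'ee_rot': array([-1.5714, -0.0022,  0.0029])}
{'time_s': np.float64(2.925), 'eef_pos': array([0.5445, 0.1995, 0.0697]), 'ft_force': array([ 0.4964, -0.3571,  0.5433]), 'ee_rot': array([-1.5714, -0.0022,  0.003 ])}
{'time_s': np.float64(2.975), 'eef_pos': array([0.5444, 0.1996, 0.0697]), 'ft_force': array([-0.0624,  0.1567,  0.37  ]), 'ee_rot': array([-1.5714, -0.0022,  0.003 ])}
```

{"method": "jog_arm", "body": {
  "motion": [
    [[-0.008,0.004,-0.003,0,1],[-0.008,0.008,-0.003,0,1],[-0.008,0.012,-0.003,0,1],[-0.008,0.012,-0.003,0,1],[-0.008,0.012,-0.003,0,1]]
  ]
}}

```text
time_s: 3.6
eef_pos: [0.5413, 0.1983, 0.0649]
ee_rot: [-1.571, -0.002, 0.003]
ft_force: [-0.2, 0.9, 0.1]
opening: 0.002
```

```bash
python3 r.py
```

```text
{'time_s': np.float64(3.6), 'eef_pos': array([0.5413, 0.1983, 0.0649]), 'ft_force': array([-0.1509,  0.929 ,  0.0537]), 'ee_rot': array([-1.5714, -0.0022,  0.0029])}
{'time_s': np.float64(3.65), 'eef_pos': array([0.5413, 0.1984, 0.0649]), 'ft_force': array([ 0.2341, -0.8962,  0.0682]), 'ee_rot': array([-1.5714, -0.0022,  0.003 ])}
{'time_s': np.float64(3.7), 'eef_pos': array([0.5413, 0.1983, 0.0649]), 'ft_force': array([1.1089, 0.4173, 0.3455]), 'ee_rot': array([-1.5714, -0.0023,  0.0029])}
{'time_s': np.float64(3.75), 'eef_pos': array([0.5413, 0.1984, 0.0649]), 'ft_force': array([-0.1583, -0.1393,  0.6637]), 'ee_rot': array([-1.5714, -0.0023,  0.0029])}
```

{"method": "jog_arm", "body": {
  "motion": [
    [[0,0.003,0,0,1],[0,0.005,0,0,1],[0,0.005,0,0,1],[0,0.005,0,0,1]]
  ]
}}

```text
time_s: 4.25
eef_pos: [0.5413, 0.1983, 0.0629]
ee_rot: [-1.571, -0.002, 0.003]
ft_force: [0.4, 0.3, 0.4]
opening: 0.006
```

```bash
python3 r.py
```

```text
{'time_s': np.float64(4.25), 'eef_pos': array([0.5413, 0.1983, 0.0629]), 'ft_force': array([0.3792, 0.3015, 0.4052]), 'ee_rot': array([-1.5714, -0.0023,  0.0029])}
{'time_s': np.float64(4.3), 'eef_pos': array([0.5413, 0.1984, 0.0629]), 'ft_force': array([ 1.2946,  1.2697, -0.1519]), 'ee_rot': array([-1.5714, -0.0023,  0.0029])}
{'time_s': np.float64(4.35), 'eef_pos': array([0.5413, 0.1983, 0.063 ]), 'ft_force': array([-0.6397,  0.2297, -0.8608]), 'ee_rot': array([-1.5714, -0.0023,  0.0028])}
{'time_s': np.float64(4.4), 'eef_pos': array([0.5413, 0.1983, 0.063 ]), 'ft_force': array([-0.16  ,  0.1019, -0.5445]), 'ee_rot': array([-1.5714, -0.0023,  0.0029])}
```

```bash
python3 - <<'E'
from h import *
c=optics.capture("wrist"); cv2.imwrite("pics/w2.png",cv2.resize(c["img"][140:350,150:430,::-1],(784,588),interpolation=cv2.INTER_CUBIC))
E
```

```text
(no output)
```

View pics/w2.png

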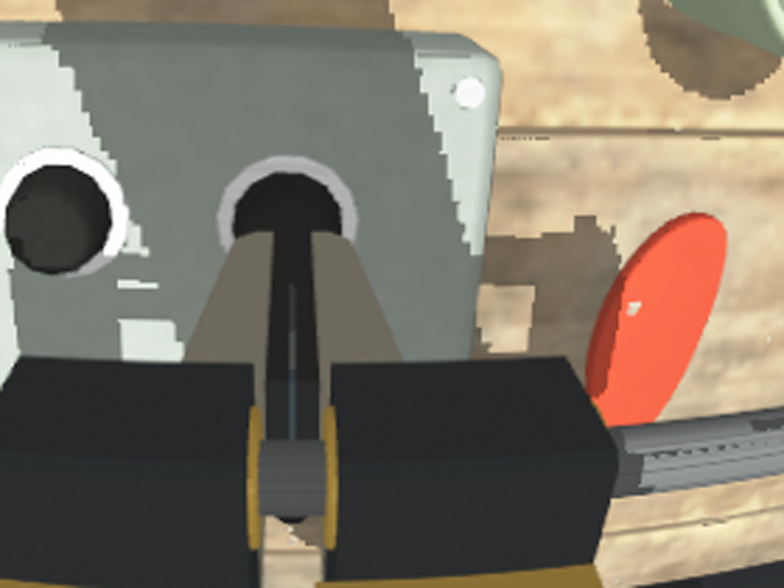

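The tips are at crop (290,235), over key 1's cap. No clear force yet at 0.063, so I'll go down a little further.

{"method": "jog_arm", "body": {
  "motion": [
    [[0,0.003,0,0,1],[0,0.006,0,0,1],[0,0.006,0,0,1],[0,0.006,0,0,1]]
  ]
}}

```text
time_s: 4.95
eef_pos: [0.5413, 0.1984, 0.0606]
ee_rot: [-1.571, -0.002, 0.003]
ft_force: [0.7, -0.2, -1.3]
opening: 0.004
```

```bash
python3 r.py
```

```text
{'time_s': np.float64(4.95), 'eef_pos': array([0.5413, 0.1984, 0.0606]), 'ft_force': array([ 0.7104, -0.174 , -1.2603]), 'ee_rot': array([-1.5714, -0.0023,  0.0029])}
{'time_s': np.float64(5.0), 'eef_pos': array([0.5413, 0.1984, 0.0606]), 'ft_force': array([ 0.5403, -0.3379, -0.0467]), 'ee_rot': array([-1.5714, -0.0023,  0.0028])}
{'time_s': np.float64(5.05), 'eef_pos': array([0.5413, 0.1984, 0.0606]), 'ft_force': array([ 0.3985, -0.214 , -0.7904]), 'ee_rot': array([-1.5714, -0.0023,  0.0029])}
{'time_s': np.float64(5.1), 'eef_pos': array([0.5414, 0.1984, 0.0606]), 'ft_force': array([-0.6862,  0.1861, -0.1002]), 'ee_rot': array([-1.5714, -0.0024,  0.0028])}
```

```bash
python3 - <<'E'
from h import *
s=env.sense(); c=optics.capture("wrist"); K=c["K"]; T=c["T_tool_cam"]; M=R.from_rotvec(s["ee_rot"]).as_matrix()
v,u=np.mgrid[0:384,0:512]; x=(u-K[0,2])/K[0,0]; y=(v-K[1,2])/K[1,1]; t=np.hypot(x,y)+1e-9
P=np.stack([np.tan(t)*x/t,np.tan(t)*y/t,np.ones_like(t)],-1)*c["depth"][...,None]
P=P@T[:3,:3].T+T[:3,3]; Wd=P@M.T+s["eef_pos"]; np.save("Wd.npy",Wd)
def f(U,V): return int(150+U/2.8),int(140+V/2.8)
for n,p in(("cap2",(60,215)),("cap1 front",(290,190)),("cap1",(290,210)),("cap1",(292,222)),("tipL",(250,240)),("tipR",(335,240)),("tipL lower",(245,255)),("box",(290,90)),("box2",(170,200)),("table",(560,180))):
    a,b=f(*p); print(n,(a,b),c["img"][b,a],Wd[b,a].round(4))
for b in range(200,232,2): print(b,[Wd[b,a].round(3)[[0,2]].tolist() for a in (238,254,270)])
print(env.sense()["ft_force"])
E
```

```text
cap2 (171, 216) [58 60 57] [0.5336 0.1423 0.0672]
cap1 front (253, 207) [31 31 30] [0.5289 0.1979 0.0609]
cap1 (253, 215) [34 34 32] [0.5317 0.198  0.0687]
cap1 (254, 219) [34 34 34] [0.5351 0.1986 0.0673]
tipL (239, 225) [110 106  93] [0.5324 0.1896 0.0844]
tipR (269, 225) [109 106  93] [0.5322 0.2077 0.0847]
tipL lower (237, 231) [109 105  93] [0.5319 0.1889 0.0948]
box (253, 172) [118 125 117] [0.507  0.1978 0.0499]
box2 (210, 211) [120 127 120] [0.536  0.1667 0.0496]
table (350, 204) [195 172 142] [ 5.471e-01  2.871e-01 -1.000e-04]
200 [[0.527, 0.05], [0.527, 0.053], [0.528, 0.049]]
202 [[0.528, 0.053], [0.528, 0.053], [0.529, 0.049]]
204 [[0.53, 0.052], [0.528, 0.056], [0.53, 0.051]]
206 [[0.531, 0.052], [0.529, 0.059], [0.531, 0.052]]
208 [[0.532, 0.055], [0.53, 0.061], [0.532, 0.053]]
210 [[0.532, 0.058], [0.53, 0.064], [0.534, 0.052]]
212 [[0.533, 0.06], [0.531, 0.066], [0.535, 0.053]]
214 [[0.534, 0.062], [0.531, 0.068], [0.536, 0.054]]
216 [[0.534, 0.065], [0.533, 0.068], [0.537, 0.057]]
218 [[0.535, 0.065], [0.534, 0.068], [0.537, 0.059]]
220 [[0.536, 0.066], [0.536, 0.068], [0.538, 0.061]]
222 [[0.537, 0.068], [0.531, 0.082], [0.539, 0.063]]
224 [[0.532, 0.083], [0.531, 0.086], [0.532, 0.083]]
226 [[0.532, 0.087], [0.531, 0.09], [0.532, 0.086]]
228 [[0.532, 0.091], [0.532, 0.091], [0.532, 0.09]]
230 [[0.532, 0.093], [0.531, 0.095], [0.532, 0.093]]
[-0.33025696 -0.18996871 -0.87357679]
```

The depth image shows cap 1 still unsunk at 0.068, and the visible lower edge of the fingers at about 0.08. The tips haven't touched yet, so I'll keep going down in small steps.

{"method": "jog_arm", "body": {
  "motion": [
    [[0,0.004,0,0,1],[0,0.008,0,0,1],[0,0.01,0,0,1],[0,0.01,0,0,1]]
  ]
}}

```text
time_s: 5.65
eef_pos: [0.5413, 0.1984, 0.0565]
ee_rot: [-1.571, -0.002, 0.003]
ft_force: [0.4, -0.1, -0.4]
opening: 0.005
```

```bash
cat > r2.py <<'E'
from h import *
f=[]
for i in range(3):
    s=env.sense(); f.append(s["ft_force"]); c=optics.capture("wrist")
print(s["time_s"],s["eef_pos"].round(4),np.mean(f,0).round(2),np.round([a[2] for a in f],1))
K=c["K"]; T=c["T_tool_cam"]; M=R.from_rotvec(s["ee_rot"]).as_matrix()
v,u=np.mgrid[0:384,0:512]; x=(u-K[0,2])/K[0,0]; y=(v-K[1,2])/K[1,1]; t=np.hypot(x,y)+1e-9
P=np.stack([np.tan(t)*x/t,np.tan(t)*y/t,np.ones_like(t)],-1)*c["depth"][...,None]
Wd=(P@T[:3,:3].T+T[:3,3])@M.T+s["eef_pos"]
for b in range(200,232,2): print(b,Wd[b,250:258].mean(0).round(4)[[0,2]],end=" ")
cv2.imwrite("last.png",c["img"][:,:,::-1])
E
python3 r2.py
```

```text
5.75 [0.5414 0.1983 0.0566] [ 0.08 -0.43 -0.25] [-0.4  0.  -0.3]
200 [0.5252 0.0524] 202 [0.5267 0.0523] 204 [0.5279 0.0533] 206 [0.5284 0.0561] 208 [0.5287 0.0592] 210 [0.5293 0.0615] 212 [0.5298 0.064 ] 214 [0.5308 0.0652] 216 [0.5316 0.0669] 218 [0.5327 0.0675] 220 [0.5339 0.0679] 222 [0.5311 0.0785] 224 [0.531 0.082] 226 [0.531  0.0852] 228 [0.5309 0.0883] 230 [0.531 0.091]
```

{"method": "jog_arm", "body": {
  "motion": [
    [[0,0.005,0,0,1],[0,0.01,0,0,1],[0,0.012,0,0,1],[0,0.012,0,0,1]]
  ]
}}

```text
time_s: 6.3
eef_pos: [0.5413, 0.1983, 0.0517]
ee_rot: [-1.571, -0.002, 0.003]
ft_force: [-0.3, 0.1, -0.3]
opening: 0.006
```

```bash
python3 r2.py
```

```text
6.4 [0.5414 0.1984 0.0518] [-0.42 -0.22 -0.28] [-0.3 -0.1 -0.5]
200 [0.5241 0.0515] 202 [0.5252 0.0524] 204 [0.5265 0.0527] 206 [0.528  0.0525] 208 [0.5283 0.0557] 210 [0.5288 0.0585] 212 [0.5293 0.0608] 214 [0.5298 0.0634] 216 [0.5306 0.0648] 218 [0.5312 0.0668] 220 [0.5323 0.0674] 222 [0.531 0.074] 224 [0.5311 0.0771] 226 [0.5311 0.0801] 228 [0.5311 0.0832] 230 [0.5311 0.0862]
```

{"method": "jog_arm", "body": {
  "motion": [
    [[0,0.004,0,0,1],[0,0.007,0,0,1],[0,0.01,0,0,1],[0,0.011,0,0,1],[0,0.011,0,0,1]]
  ]
}}

```text
time_s: 7.08
eef_pos: [0.5414, 0.1983, 0.0475]
ee_rot: [-1.571, -0.002, 0.003]
ft_force: [0.2, 0.0, 1.7]
opening: 0.006
```

```bash
python3 r2.py
```

```text
7.175 [0.5414 0.1984 0.0475] [-0.29  0.39  1.26] [1.7 1.7 0.4]
200 [0.5232 0.0499] 202 [0.5241 0.0515] 204 [0.5251 0.0527] 206 [0.5264 0.053 ] 208 [0.5279 0.0525] 210 [0.5284 0.0552] 212 [0.5286 0.0584] 214 [0.5292 0.0605] 216 [0.5297 0.0629] 218 [0.5304 0.0646] 220 [0.5312 0.0659] 222 [0.531  0.0697] 224 [0.5309 0.0731] 226 [0.5311 0.0759] 228 [0.5309 0.0794] 230 [0.5311 0.0818]
```

{"method": "jog_arm", "body": {
  "motion": [
    [[0,0.003,0,0,1],[0,0.006,0,0,1],[0,0.006,0,0,1],[0,0.006,0,0,1]]
  ]
}}

```text
time_s: 7.72
eef_pos: [0.5415, 0.1984, 0.0457]
ee_rot: [-1.571, -0.002, 0.003]
ft_force: [-1.7, -0.4, 7.0]
opening: 0.006
```

```bash
python3 r2.py
```

```text
7.825 [0.5415 0.1984 0.0457] [-1.66 -0.73  6.44] [7.  5.8 6.5]
200 [0.5229 0.0494] 202 [0.5242 0.0496] 204 [0.5247 0.0524] 206 [0.526  0.0525] 208 [0.5274 0.0525] 210 [0.5283 0.0539] 212 [0.5289 0.056 ] 214 [0.5294 0.0585] 216 [0.5295 0.0616] 218 [0.5304 0.0628] 220 [0.5311 0.0646] 222 [0.5311 0.0678] 224 [0.5311 0.0712] 226 [0.5312 0.074 ] 228 [0.5311 0.0773] 230 [0.5313 0.0798]
```

Key 1 resists straight away: about 6.5 N within 2 mm, so it is up. The fingertips actually end about 20 mm above the TCP reading. Next is key 2.

{"method": "jog_arm", "body": {
  "motion": [
    [[0,-0.025,0,0,1],[0,-0.03,0,0,1],[-0.005,-0.03,-0.1,0,1],[-0.005,-0.03,-0.15,0,1],[-0.005,-0.03,-0.15,0,1],[-0.005,-0.02,-0.15,0,1],[-0.005,-0.01,-0.15,0,1],[-0.005,-0.005,-0.15,0,1],[-0.005,0.0,-0.15,0,1],[-0.005,0.002,-0.15,0,1],[-0.005,0.002,-0.15,0,1]]
  ]
}}

```text
time_s: 9.25
eef_pos: [0.5394, 0.1394, 0.0454]
ee_rot: [-1.57, -0.003, 0.004]
ft_force: [-3.1, 1.2, 7.1]
opening: 0.007
```

```bash
python3 r2.py
```

```text
9.35 [0.5393 0.1394 0.0454] [-3.4   1.06  6.81] [7.1 6.6 6.7]
200 [0.5205 0.0498] 202 [0.5219 0.0498] 204 [0.5148 0.0756] 206 [0.5237 0.0529] 208 [0.5251 0.0528] 210 [0.5264 0.0529] 212 [0.5269 0.0554] 214 [0.5273 0.058 ] 216 [0.5278 0.0603] 218 [0.5286 0.0618] 220 [0.5292 0.0638] 222 [0.5289 0.0679] 224 [0.529  0.0708] 226 [0.5291 0.0737] 228 [0.5291 0.0767] 230 [0.529 0.08 ]
```

Key 2 is also stiff (6.8 N). Next is key 3.

{"method": "jog_arm", "body": {
  "motion": [
    [[0,-0.025,0,0,1],[0,-0.03,0,0,1],[-0.005,-0.03,-0.1,0,1],[-0.005,-0.03,-0.152,0,1],[-0.005,-0.03,-0.152,0,1],[-0.005,-0.02,-0.152,0,1],[-0.005,-0.01,-0.152,0,1],[-0.005,-0.005,-0.152,0,1],[-0.005,0.0,-0.152,0,1],[-0.005,0.001,-0.152,0,1],[-0.005,0.001,-0.152,0,1]]
  ]
}}

```text
time_s: 10.78
eef_pos: [0.5377, 0.0787, 0.0451]
ee_rot: [-1.57, -0.003, 0.004]
ft_force: [-0.0, 1.6, 0.8]
opening: 0.003
```

```bash
python3 r2.py
```

```text
10.875 [0.5377 0.0787 0.0451] [-0.16  0.97  0.87] [0.8 1.7 0.1]
200 [0.5188 0.0497] 202 [0.5203 0.0493] 204 [0.5205 0.0529] 206 [0.5219 0.0529] 208 [0.5233 0.0528] 210 [0.5246 0.0531] 212 [0.517 0.078] 214 [0.5255 0.0582] 216 [0.5261 0.0603] 218 [0.5265 0.0626] 220 [0.5274 0.0639] 222 [0.5274 0.067 ] 224 [0.5272 0.0709] 226 [0.5274 0.0735] 228 [0.5272 0.0769] 230 [0.5274 0.0795]
```

Key 3 sinks softly at about 0.9 N. To confirm, I'll go deeper: it should stay soft until about 7 mm.

{"method": "jog_arm", "body": {
  "motion": [
    [[0,0.004,0,0,1],[0,0.007,0,0,1],[0,0.007,0,0,1],[0,0.007,0,0,1]]
  ]
}}

```text
time_s: 11.42
eef_pos: [0.5378, 0.0786, 0.0424]
ee_rot: [-1.57, -0.003, 0.003]
ft_force: [0.8, 0.3, 1.0]
opening: 0.006
```

```bash
python3 r2.py|head -1
```

```text
11.525 [0.5377 0.0786 0.0424] [ 0.46 -0.06  0.77] [1.  0.1 1.2]
```

It is still soft at 5 mm, so key 3 is the latched one. Pressing it home.

{"method": "jog_arm", "body": {
  "motion": [
    [[0,0.004,0,0,1],[0,0.008,0,0,1],[0,0.012,0,0,1],[0,0.015,0,0,1],[0,0.017,0,0,1],[0,0.017,0,0,1],[0,0.017,0,0,1]]
  ]
}}

```text
time_s: 12.45
eef_pos: [0.5379, 0.0786, 0.037]
ee_rot: [-1.57, -0.003, 0.003]
ft_force: [-4.8, -0.0, 13.8]
opening: 0.0
```

```bash
python3 r2.py|head -1
```

```text
12.55 [0.5379 0.0786 0.037 ] [-4.66 -0.51 13.97] [13.8 14.2 13.9]
```

{"method": "jog_arm", "body": {
  "motion": [
    [[0,0.004,0,0,1],[0,0.007,0,0,1],[0,0.008,0,0,1],[0,0.008,0,0,1]]
  ]
}}

```text
time_s: 13.1
eef_pos: [0.5379, 0.0786, 0.0353]
ee_rot: [-1.569, -0.003, 0.003]
ft_force: [-4.4, -0.2, 16.2]
opening: 0.006
```

```bash
python3 r2.py|head -1
```

```text
13.2 [0.5379 0.0786 0.0353] [-4.69 -0.32 16.15] [16.2 16.  16.3]
```

That reached 16 N at about 12 mm. I'll lift straight up and look at the flag.

{"method": "jog_arm", "body": {
  "motion": [
    [[0,-0.02,0,0,1],[0,-0.05,0,0,1],[0,-0.1,0,0,1],[0,-0.15,0,0,1],[0,-0.15,0,0,1],[0,-0.15,0,0,1]]
  ]
}}

```text
time_s: 14.0
eef_pos: [0.5374, 0.0784, 0.0946]
ee_rot: [-1.57, -0.002, 0.004]
ft_force: [-0.8, 0.2, -0.6]
opening: 0.005
```

```bash
python3 r2.py|head -1; python3 - <<'E'
import cv2
from h import *
c=optics.capture("scene")["img"][150:240,170:310,::-1]; w_=cv2.imread("last.png")[100:260,60:420]
cv2.imwrite("pics/f1.png",np.vstack([cv2.resize(c,(467,300)),np.zeros((0,467,3),np.uint8),cv2.resize(w_,(467,300),interpolation=cv2.INTER_CUBIC)]))
E
```

```text
14.1 [0.5372 0.0784 0.0943] [-0.17 -0.01 -0.34] [-0.6 -0.3 -0.1]
```

View pics/f1.png

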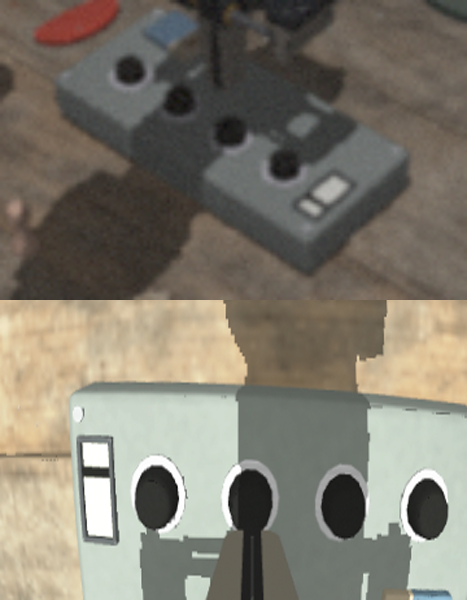

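The flag bar, at (97,470) in the wrist view, is now in the half nearer the robot, so no key is latched. All four caps are up, and the tool is clear with no contact force. Handing in.

```bash
python3 -c "
from cell import env
print(env.sense()['time_s'],env.finish_job())"
```

```text
the job is handed in; nothing more can be done
14.2 None
```

The latched key was key 3, third from the left. I pressed it home, it unlatched and came back up, and I handed the job in at 14.2 s of the 38 s allowed.

- **Finding it:** Keys 1 and 2 each pushed back with about 6.5 N within 2 mm, so they were up. Key 3 stayed at about 0.8 N down to 5 mm. I did not tap key 4, as key 3 was already clear.
- **Pressing:** I took key 3 down about 12 mm, where it read 16 N, then lifted straight off.
- **Last checks:** The flag has moved from the far half of the window to the near half, so no key is latched. All four caps look up, and the gripper hangs about 45 mm above the caps with no contact force. I measured no contact apart from the three caps. I did not re-measure where the loose things stand.
- **Disagreement:** The shut fingertips ended about 20 mm above where the TCP reading put them. I found the contact height by force and wrist depth instead.

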